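# Take the wine's temperature with a trigger thermometer

## Task

Check the wine before it is poured: pick up the pistol-shaped infrared thermometer that lies on its side on the table and aim it squarely at the middle of the wine bottle's body, with the lens about 8 cm from the glass. It only measures while its trigger is fully squeezed, so finish still holding it there, clear of the table, still and with the trigger held fully in, and do not let go. Touch neither bottle, and leave the glasses and the plate where they are.

Things in the scene. Friction and masses are not known exactly. Their poses are not given: they have to be found in the camera images.
- thermometer: pistol-shaped infrared thermometer, grey head, black handle, 0.2 kg, lying on its side. x: where it aims (along the head); y: its top, so the handle runs to -y; z: up. Origin: on the table under the point grip. In this frame, mm: head x -58 to 78, y 22 to 64, z 0 to 42; round nose, diameter 36, on to x 92; handle z 3 to 39, straight down to y -30, then raked back to the butt at y -98, x -36 to 2
- grip (a point): middle of the grip, 21 mm above the table as it lies, axes as thermometer. From here the trigger's front face is 22 mm ahead (+x; 15 mm when fully squeezed) and the handle's back face 22 mm behind, so along x the fingers find 44 mm, then 37 mm. The trigger is 32 mm long (y -15 to 17) and 24 mm wide (z -12 to 12); the head's underside is at y 22
- lens (a point): middle of the lens, on the front end of the nose; 92 mm ahead (x) of the grip and 43 mm (y) beside it; same axes as thermometer, x is the line of sight
- trigger (a joint): travel of the trigger in metres: 0 let go, 0.007 fully squeezed against its stop. It slides straight back along the thermometer's -x against a spring: 1.6 N to start it, 4.4 N at the stop; it springs back when let go
- wine_bottle: wine bottle of green glass with paper label and a long neck, 75 mm in diameter, 300 mm tall, full, 1.2 kg, standing; it is the taller and slimmer of the two bottles. Origin: centre of its underside, z up. It stands to the left or to the right of the thermometer, in turns with the water bottle
- bottle_mid (a point): point on the wine bottle's axis, 95 mm above its underside: the middle of its straight body, the place to aim at
- water_bottle: squat water bottle of clear glass with a steel cap, 92 mm in diameter, 195 mm tall, standing. Origin: centre of its underside
- wine_glass: stemmed wine glass, 80 mm at its widest, 200 mm tall, standing beyond the thermometer. Origin: centre of its foot
- tumbler: straight water tumbler of clear glass, 72 mm in diameter, 105 mm tall. Origin: centre of its underside
- side_plate: white side plate, 164 mm in diameter, 20 mm high. Origin: centre of its underside
Not all that is in view belongs to the job. Of the things that look like the side_plate, the largest one is meant. Leave any red look-alike of the water_bottle alone.

How it is judged:
By the outcome, as a careful person would: the job done as asked, in the order asked, and still so for the second after the job is handed in, while the arm keeps its last pose, push and grip.
It also fails if it takes over 48 s, if anything falls off the work surface, if the arm or the gripper's body presses on something with over 40 N, if the wrist force passes 120 N, or if a joint passes its speed limit or range.

## Robot

A 6-joint arm with a two-finger parallel gripper is mounted at the origin on the work surface. World frame = base frame: x ahead of the robot, y to its left, z up, the work surface at z = 0. Lengths are in mm, angles in degrees, forces in N, time in s.
With the tool pointing down it reaches from about 275 to 750 mm from the base axis. Payload 10.2 kg.
Tool frame: the origin (TCP) lies at the centre of the arm's flange, where the gripper is bolted on; the fingertips stand 166 mm ahead of it and the grasp point (between the pads) lies 147 mm ahead of it; z points along the fingers, x is the direction in which the jaws open and shut, and the axes are right-handed (so a half turn about z gives the same grasp; the last joint's range is limited). The gripper opens to 88 mm and grips with 3 to 60 N. Pads are 18 mm wide; open, the fingers measure 123 mm over their backs; the gripper's body (75 mm by 187 mm) begins 45 mm behind the grasp point.
Start: joints at [57.33, 17.928, 85.812, -0, 76.261, -12.8], TCP at [178.456, 493.747, 404.72] pointing down, gripper open.
Joint ranges: [-168.41, 168.41], [-55.51, 124.54], [10.69, 146.95], [-70.63, 250.63], [1, 178], [-165.06, 165.06]. Speed limits (degrees/s): [136.94, 136.94, 172.46, 180, 180, 180].

## Interface

Orientations are given as a 3x3 rotation matrix whose columns are the frame's x, y, z axes.
In Python, from plant import * gives the robot as it stands.
- The arm moves only by the tool arm_command, never from a script. Its argument "deltas" is a list that holds one entry, the list of rows, each a list of 5 numbers: the shift along the tool's x, y, z in cm, then the turn about the tool's z in rad, then the opening, from 0 (shut) to 1 (fully open). A call has 1 to 20 rows; each row is the pose to reach, as a shift and turn from the pose commanded when the call began, along the tool's axes at that moment; what a row does not reach only later rows make up. A row lasts 1/8 s, in which the tool goes at most 62.5 mm and 10.7 degrees, less where a joint would pass 70% of its speed; a pose out of reach is approached as far as the arm can. A call with a gripper value outside its range is refused whole. The fingers move at their own pace and stop on an object; "grip_force" is the grip in N (left out, the last holds). Time passes only in rows, so rows that repeat a pose let the fingers close. It gives the time, the measured TCP pose, the force and the opening at its end, in the units of the state.
- read_state(): the state, without advancing time (a new reading comes with each control period).
- capture(name): name is "scene" or "side" or "wrist"; returns a dict with "frame" (384x512x3 uint8, red, green, blue), "vfov" (degrees; the focal length in pixels is half the picture's height over the tangent of half this angle, whatever the lens; pixels are square), "cx", "cy" (the principal point, pixels), "k1" (the pictures are not rectified: a ray, as slopes to the right and down, at radius r is drawn at 1 + k1 r^2 times it, then the intrinsics apply), "eye" and "attitude" of the camera in the world; the wrist camera has in their place "tool_from_camera" (4x4, takes a point from camera to tool coordinates, whose origin is the TCP and whose axes are the tool frame's). Camera axes: x right, y down, z forward; pixel columns grow to the right and rows downward; lengths in mm; the calibration is good to about 2 mm. A picture is of the moment at which its call begins: read the wrist's pose just before it. There is no depth.
- close_job(): hands the job in, once; it reports no verdict.
The state is a dict: "t": time; "qpos": joint angles; "dq": joint speeds; "tau": joint torques, N m; "position": TCP position; "eef_rot": TCP orientation; "contact_force": force on the tool from outside, world axes, zero at the start; "ft_torque": the same for the moment, N m; "grip_width": finger opening in mm.
Only numpy, scipy, OpenCV 4.12 (cv2) and the standard library are available. Lean on these libraries where they do the work, as an engineer would, in place of code of your own. Each camera call takes 0.05 s, during which the arm holds its last target. There are 200 camera calls.

## Working session

There is one attempt and no reset: what is moved stays moved. The work goes in short steps, Python scripts to look and compute and a tool call to move; the robot and the scene stay as the last step left them, time stands still between calls to the robot, and variables do not carry over. Pictures are saved under pics/ and viewed, on a budget of 10 in all, crops included, one or two more only if the job needs it, and the job is handed in when it is done.

Besides the shell and the picture viewer there is one more tool, called after "Emit:" as name(argument=value, ...), one argument or row to a line, values as JSON. arm_command: Moves the arm, as the interface text tells. Its arguments: {"type":"object","properties":{"deltas":{"type":"array","items":{"type":"array","items":{"type":"array","items":{"type":"number"}}}},"grip_force":{"type":"number"}},"required":["deltas"]}

```bash
ls; mkdir -p pics
cat > h.py <<'E'
from plant import *
import numpy as np, cv2
def ray(c,u,v,T=None):
    f=c["frame"].shape[0]/2/np.tan(np.radians(c["vfov"])/2)
    K=np.array([[f,0,c["cx"]],[0,f,c["cy"]],[0,0,1.]])
    p=cv2.undistortPoints(np.array([[[u,v]]],float),K,np.array([0,0,0,0,0.])+[c["k1"],0,0,0,0])[0,0]
    return np.array([p[0],p[1],1.])
def pose(c,st=None):
    if "eye" in c: return np.array(c["eye"],float),np.array(c["attitude"],float)
    T=np.array(c["tool_from_camera"]);R=np.array(st["eef_rot"])
    return R@T[:3,3]+np.array(st["position"]),R@T[:3,:3]
def onplane(c,u,v,z,st=None):
    e,R=pose(c,st);d=R@ray(c,u,v);return e+d*(z-e[2])/d[2]
def proj(c,P,st=None):
    e,R=pose(c,st);q=R.T@(np.array(P,float)-e);s=q[:2]/q[2];s=s*(1+c["k1"]*(s@s))
    f=c["frame"].shape[0]/2/np.tan(np.radians(c["vfov"])/2)
    return s*f+[c["cx"],c["cy"]]
def save(c,n): cv2.imwrite("pics/"+n,cv2.cvtColor(c["frame"],cv2.COLOR_RGB2BGR))
E
python3 - <<'E'
from h import *
import pickle
st=read_state();print({k:np.round(v,3).tolist() for k,v in st.items()})
cs={n:capture(n) for n in("scene","side","wrist")}
pickle.dump((st,cs),open("c0.pkl","wb"))
for n,c in cs.items():
    print(n,{k:np.round(v,3).tolist() for k,v in c.items() if k!="frame"})
im=np.hstack([cs["scene"]["frame"],cs["side"]["frame"]])
save(cs["scene"],"scene0.png");save(cs["side"],"side0.png");save(cs["wrist"],"wrist0.png")
E
```

```text
pics
{'t': 0.0, 'qpos': [57.329, 17.958, 85.851, -0.001, 76.261, -12.799], 'dq': [0.044, 0.031, -0.045, -0.138, -0.025, -0.043], 'tau': [-0.0, -40.22, -25.227, 0.069, 0.035, -0.0], 'position': [178.44, 493.71, 404.195], 'eef_rot': [[0.34, 0.94, -0.001], [0.94, -0.34, -0.001], [-0.001, -0.0, -1.0]], 'contact_force': [-0.445, 0.679, 0.041], 'ft_torque': [-0.054, 0.019, 0.009], 'grip_width': 88.353}
scene {'vfov': 44.095, 'cx': 256.681, 'cy': 190.432, 'k1': -0.177, 'eye': [1184.625, -601.975, 1401.985], 'attitude': [[0.667, 0.631, -0.396], [0.745, -0.576, 0.337], [-0.015, -0.52, -0.854]]}
side {'vfov': 51.708, 'cx': 253.455, 'cy': 193.679, 'k1': -0.13, 'eye': [338.372, -847.518, 1090.023], 'attitude': [[0.963, -0.204, 0.179], [-0.271, -0.746, 0.608], [0.009, -0.634, -0.774]]}
wrist {'vfov': 63.148, 'cx': 250.514, 'cy': 188.117, 'k1': -0.009, 'tool_from_camera': [[1.0, -0.001, -0.001, -0.529], [0.001, 0.952, 0.306, -79.134], [0.0, -0.306, 0.952, 20.413], [0.0, 0.0, 0.0, 1.0]]}
```

View pics/scene0.png

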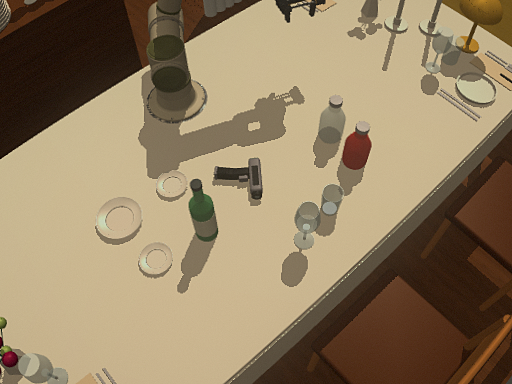

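View pics/side0.png

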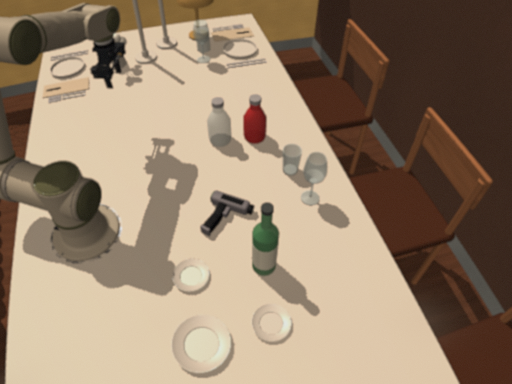

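Scene view: wine bottle at (204,215), clear water bottle at (332,120) with a red decoy at (356,147). The thermometer is at (245,177) with its nose near (257,196) and butt near (216,172). The tall glass is at (307,225), the tumbler at (331,200), and the largest plate at (119,219). The dark gripper shadow near (290,95) and the black items at the far end are look-alikes to avoid. I'll measure from masks and check one close crop.

Run:
```python
from h import *
import pickle
st,cs=pickle.load(open("c0.pkl","rb"))
a=cs["scene"]["frame"][140:280,150:370];b=cs["side"]["frame"][120:300,170:350]
A=cv2.resize(a,None,fx=3,fy=3,interpolation=cv2.INTER_CUBIC)[:,:420];B=cv2.resize(b,None,fx=2.1,fy=2.1,interpolation=cv2.INTER_CUBIC)
H=max(len(A),len(B));o=np.zeros((H,420+B.shape[1],3),np.uint8);o[:len(A),:420]=A;o[:len(B),420:]=B
cv2.imwrite("pics/crop.png",o[...,::-1]);print(o.shape)
for n,(x0,x1,y0,y1) in {"scene":(205,275,150,205),"side":(195,260,185,238)}.items():
    f=cs[n]["frame"];h=cv2.cvtColor(f,cv2.COLOR_RGB2HSV);g=cv2.cvtColor(f,cv2.COLOR_RGB2GRAY)
    m=np.zeros_like(g);m[y0:y1,x0:x1]=(((g<115)&(np.r_[0]==0)&~((h[...,0]>40)&(h[...,0]<85)&(h[...,1]>120)))[y0:y1,x0:x1])
    k,l,s,ce=cv2.connectedComponentsWithStats(m);i=1+np.argmax(s[1:,4]);print(n,s[i],ce[i])
    P=np.array([onplane(cs[n],u,v,25)[:2] for v,u in np.argwhere(l==i)])
    print(" rect",cv2.minAreaRect(P.astype(np.float32)),np.round(cv2.boxPoints(cv2.minAreaRect(P.astype(np.float32))).tolist()))
for n,pts in {"scene":{"wine top":(196,182),"water":(332,140)},"side":{"x":(264,270)}}.items():
    pass
# rough points, ground plane / two views
def tri(p,q):
    e1,R1=pose(cs["scene"]);e2,R2=pose(cs["side"])
    d1=R1@ray(cs["scene"],*p);d2=R2@ray(cs["side"],*q)
    t=np.linalg.lstsq(np.c_[d1,-d2],e2-e1,rcond=None)[0];return np.round((e1+d1*t[0]+e2+d2*t[1])/2),round(np.linalg.norm(e1+d1*t[0]-e2-d2*t[1]))
print("wine top",tri((196,182),(267.5,207)));print("water top",tri((336,99),(217.5,101)))
print("red top",tri((362,126),(255,99)));print("glass foot",tri((304,241),(311,198)));print("tumbler rim",tri((332,189),(292,151)))
```

```text
(420, 798, 3)
scene [214 158  49  42 876] [243.09703196 176.53310502]
 rect ((468.1120910644531, -76.41243743896484), (163.0081787109375, 169.74195861816406), 51.84699630737305) [[ 351.  -88.]
 [ 485. -193.]
 [ 585.  -65.]
 [ 452.   40.]]
side [201 193  53  44 941] [225.13283741 211.24654623]
 rect ((461.818115234375, -51.217750549316406), (196.1935577392578, 137.85650634765625), 17.680198669433594) [[ 347.  -15.]
 [ 389. -147.]
 [ 576.  -87.]
 [ 534.   44.]]
wine top (array([ 542., -275.,  300.]), 5)
water top (array([537., 317., 193.]), 5)
red top (array([674., 296., 190.]), 4)
glass foot (array([782., -62.,  -2.]), 0)
tumbler rim (array([748.,  84., 108.]), 13)
```

View pics/crop.png

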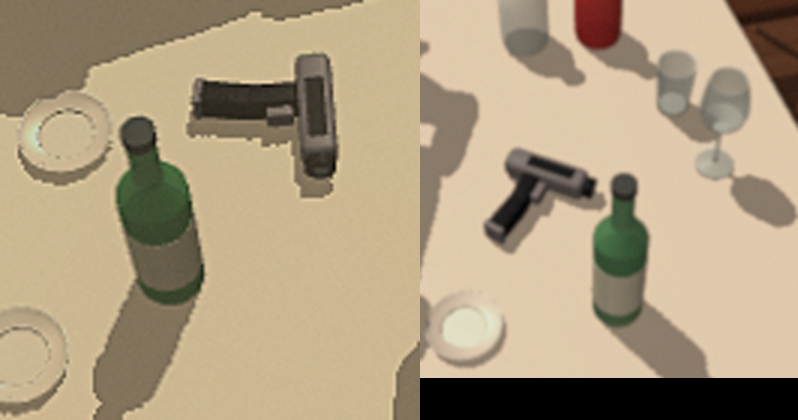

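Run:
```python
from h import *
import pickle
st,cs=pickle.load(open("c0.pkl","rb"))
for n,pp in {"scene":[(254,160),(256.7,196.5),(216.5,173),(243,178.5)],"side":[(214.3,197),(250.5,208.6),(206,229),(226,212)]}.items():
    P=[onplane(cs[n],*p,24)[:2] for p in pp];r,no,b,tr=P
    x=(no-r);L=np.linalg.norm(x);x/=L;y=np.array([-x[1],x[0]])
    print(n,np.round(P).tolist(),"L",L,"yaw",np.degrees(np.arctan2(x[1],x[0])),"grip from nose",no-92*x-43*y,"from rear",r+58*x-43*y, "butt in frame",(b-(no-92*x-43*y))@np.c_[x,y])
st=read_state()
```

```text
scene [[446.0, 19.0], [564.0, -74.0], [399.0, -114.0], [479.0, -61.0]] L 150.5977579036899 yaw -38.229812707824955 grip from nose [465.47110741 -50.88799144] from rear [465.00154764 -50.51808855] butt in frame [-13.22739181 -90.94186156]
side [[450.0, 12.0], [557.0, -70.0], [396.0, -112.0], [474.0, -62.0]] L 134.63886535441043 yaw -37.18679858866636 grip from nose [458.03793869 -48.38807787] from rear [470.27568156 -57.67258685] butt in frame [-11.235368   -88.10471494]
```

Targets agree: grip ≈ (465,-52), aim yaw ≈ -38°; wine bottle axis ≈ (542,-275), top at 300 ✓. I'll go above the thermometer.

Emit:
arm_command(
  deltas=[
    [[-41.5,45.5,0,1.887,1],[-41.5,45.5,0,1.887,1],[-41.5,45.5,0,1.887,1],[-41.5,45.5,0,1.887,1],[-41.5,45.5,0,1.887,1],[-41.5,45.5,0,1.887,1],[-41.5,45.5,0,1.887,1],[-41.5,45.5,0,1.887,1],[-41.5,45.5,0,1.887,1],[-41.5,45.5,6,1.887,1],[-41.5,45.5,6,1.887,1],[-41.5,45.5,6,1.887,1],[-41.5,45.5,6,1.887,1],[-41.5,45.5,6,1.887,1],[-41.5,45.5,6,1.887,1]],
  ],
)

```text
t: 2.02
position: [465.2, -50.6, 345.4]
eef_rot: [[0.789, -0.615, 0.001], [-0.615, -0.789, -0.0], [0.001, -0.0, -1.0]]
contact_force: [-0.1, -0.3, -0.0]
grip_width: 88.4
```

Run:
```python
from h import *
import pickle
st=read_state();c=capture("wrist");pickle.dump((st,c),open("c1.pkl","wb"))
print(st["t"],np.round(st["position"],1),np.round(st["eef_rot"],3).tolist(),np.round(st["qpos"],1))
f=cv2.resize(c["frame"],None,fx=1.5,fy=1.5);cv2.imwrite("pics/w1.png",f[...,::-1])
```

```text
2.025 [465.2 -50.6 345.4] [[0.789, -0.615, 0.001], [-0.615, -0.789, -0.0], [0.001, -0.0, -1.0]] [-20.6  14.1 100.2   0.   65.5  17.3]
```

View pics/w1.png

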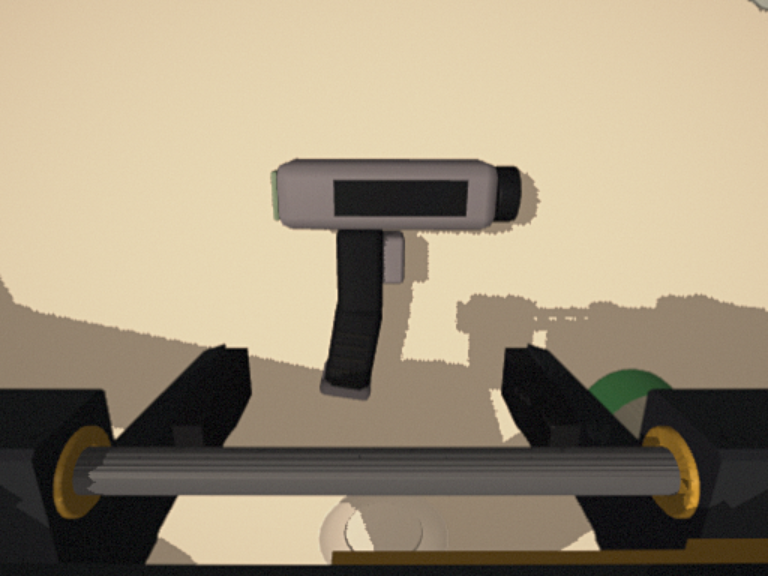

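The wrist view shows the thermometer with its axis parallel to the jaws. In the enlarged picture the nose tip is at (521,195), the head's underside edge at row 228, the trigger's front face at column 404 and the handle's back at column 338. I'll measure from these.

Run:
```python
from h import *
import pickle
st,c=pickle.load(open("c1.pkl","rb"));R=np.array(st["eef_rot"]);p=np.array(st["position"])
for n,u,v,z in [("nose tip mid",521,194,21),("nose y-",505,222,21),("nose y+",505,166,21),("head low edge front",485,228,40),("head low edge rear",295,227,40),("head up edge front",480,160,40),("head up rear",295,160,40),("trig front",404,255,33),("trig end",395,283,33),("handle back top",338,240,39),("handle front",383,260,39),("butt end",346,397,25)]:
    P=onplane(c,u/1.5,v/1.5,z,st);print(n,np.round(P),"tool xy",np.round((R.T@(P-p))[:2],1))
```

```text
nose tip mid [565. -76.  21.] tool xy [ 93.9 -40.7]
nose y- [547. -85.  21.] tool xy [ 85.1 -22.6]
nose y+ [566. -55.  21.] tool xy [ 82.2 -58.3]
head low edge front [533. -75.  40.] tool xy [ 67.8 -22.3]
head low edge rear [441.  -2.  40.] tool xy [-49.3 -23.1]
head up edge front [553. -39.  40.] tool xy [ 62. -63.]
head up rear [467.  28.  40.] tool xy [-47.2 -63.1]
trig front [482. -59.  33.] tool xy [18.6 -3.5]
trig end [466. -71.  33.] tool xy [13.  15.4]
handle back top [456. -25.  39.] tool xy [-23.1 -14.7]
handle front [471. -52.  39.] tool xy [ 5.  -1.8]
butt end [ 384. -121.   25.] tool xy [-21.4 105.3]
```

Grip is within ~2 mm of the tool axis. Descending.

Emit:
arm_command(
  deltas=[
    [[0,0,5,0,1],[0,0,9,0,1],[0,0,12,0,1],[0,0,14.5,0,1],[0,0,16,0,1],[0,0,17,0,1],[0,0,17.4,0,1],[0,0,17.4,0,1],[0,0,17.4,0,1]],
  ],
)

```text
t: 3.2
position: [465.5, -51.2, 171.2]
eef_rot: [[0.788, -0.615, 0.001], [-0.615, -0.788, -0.0], [0.001, -0.0, -1.0]]
contact_force: [-0.8, 0.0, 0.3]
grip_width: 88.3
```

Emit:
arm_command(
  deltas=[
    [[0,0,0,0,0.6],[0,0,0,0,0.52],[0,0,0,0,0.4],[0,0,0,0,0.2],[0,0,0,0,0],[0,0,0,0,0],[0,0,0,0,0],[0,0,0,0,0]],
  ],
  grip_force=30,
)

```text
t: 4.2
position: [465.3, -51.2, 170.7]
eef_rot: [[0.788, -0.615, -0.0], [-0.615, -0.788, 0.0], [-0.0, 0.0, -1.0]]
contact_force: [-2.3, 2.3, 2.4]
grip_width: 36.2
```

Width ≈ 37: trigger fully in. Lift and look.

Emit:
arm_command(
  deltas=[
    [[0,0,-1,0,0],[0,0,-3,0,0],[0,0,-5,0,0],[0,0,-7,0,0],[0,0,-7.4,0,0],[0,0,-7.4,0,0],[0,0,-7.4,0,0],[0,0,-7.4,0,0]],
  ],
)

```text
t: 5.2
position: [465.2, -51.2, 244.2]
eef_rot: [[0.788, -0.616, -0.001], [-0.616, -0.788, 0.0], [-0.001, 0.0, -1.0]]
contact_force: [0.5, 0.4, -2.1]
grip_width: 36.4
```

Run:
```python
from h import *
import pickle
st=read_state();c=capture("wrist");s=capture("scene");d=capture("side");pickle.dump((st,c,s,d),open("c2.pkl","wb"))
print(st["t"],np.round(st["position"],1),st["grip_width"],np.round(st["contact_force"],1))
o=np.zeros((384,768,3),np.uint8);o[:,:512]=c["frame"]
a=cv2.resize(d["frame"][150:300,180:380],(256,192));o[:192,512:]=a
b=cv2.resize(s["frame"][100:250,150:350],(256,192));o[192:,512:]=b
cv2.imwrite("pics/w2.png",o[...,::-1])
```

```text
5.2 [465.2 -51.2 244.2] 36.41312166119767 [ 0.5  0.4 -2.1]
```

View pics/w2.png

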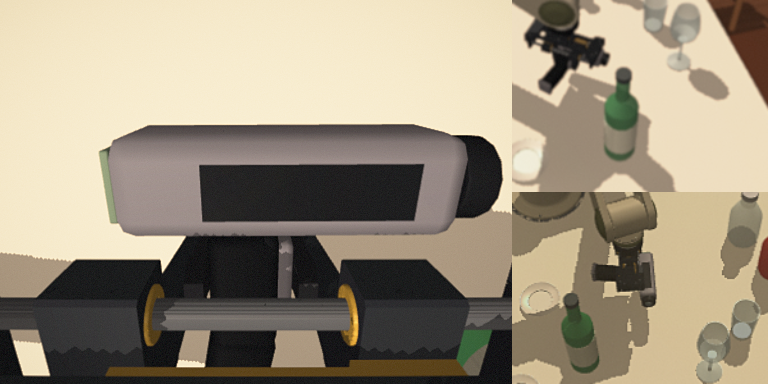

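Run:
```python
from h import *
import pickle
st,c,s,d=pickle.load(open("c2.pkl","rb"));R=np.array(st["eef_rot"]);p=np.array(st["position"])
g=cv2.cvtColor(c["frame"],cv2.COLOR_RGB2GRAY).astype(float)
gy=cv2.Sobel(g,cv2.CV_64F,0,1)
def edge(u0,u1,v0,v1,z,sg):
    us=np.arange(u0,u1);vs=[]
    for u in us:
        w=np.clip(sg*gy[v0:v1,u],0,None);i=w.argmax();k=slice(max(i-2,0),i+3);vs.append((w[k]*np.arange(v0,v1)[k]).sum()/w[k].sum())
    T=np.array([(R.T@(onplane(c,u,v,z,st)-p))[:2] for u,v in zip(us,vs)])
    m=np.median(T[:,1]);q=np.polyfit(T[:,0],T[:,1],1);print(z,"slope deg",np.degrees(np.arctan(q[0])),"y at 0",q[1])
edge(160,400,115,135,110,-1);edge(210,415,155,175,116,-1);edge(210,408,210,230,116,1)
edge(120,170,225,245,110,-1);edge(370,430,225,245,110,-1)
for n,u,v,z in [("nose tip",502,178,95),("nose y+",480,136,97),("nose y-",478,217,97),("rear",108,180,100),("head up",280,125,112),("head low",280,235,114),("trig end",285,240,100)]:
    print(n,np.round((R.T@(onplane(c,u,v,z,st)-p))[:2],1))
# bottle: green mask columns in both views
e=[]
for n,im,(x0,x1,y0,y1) in [("scene",s,(180,225,175,245)),("side",d,(245,285,200,278))]:
    h=cv2.cvtColor(im["frame"],cv2.COLOR_RGB2HSV);m=((h[...,0]>40)&(h[...,0]<90)&(h[...,1]>110)&(h[...,2]<170)).astype(np.uint8)
    m[:, :x0]=0;m[:,x1:]=0;m[:y0]=0;m[y1:]=0
    ys,xs=np.nonzero(m);print(n,xs.min(),xs.max(),ys.min(),ys.max())
    for row in range(ys.min(),ys.max()+1,5):
        r=xs[ys==row];print((row,r.min(),r.max()) if len(r) else row,end=" ")
    print()
    for P in ([542,-275,0],[542,-275,95],[542,-275,300]): print(np.round(proj(im,P),1),end=" ")
    a=np.radians(np.arange(0,360,10));
    C=np.array([proj(im,[542+37.5*np.cos(t),-275+37.5*np.sin(t),0]) for t in a]);print("base circle u",C[:,0].min(),C[:,0].max(),"vmax",C[:,1].max())
```

```text
110 slope deg -0.1868887309771465 y at 0 -66.24320419948363
116 slope deg -0.20777088903029367 y at 0 -52.925311369084135
116 slope deg -0.22459472441936754 y at 0 -31.111268399290292
110 slope deg 3.9283497382882477 y at 0 -21.158896536977757
110 slope deg 0.22576935949570753 y at 0 -24.591821340776416
nose tip [108.6 -41.9]
nose y+ [ 93.6 -60.2]
nose y- [100.7 -24.5]
rear [-58.6 -42.6]
head up [ 10.7 -66.2]
head low [ 11.7 -24.4]
trig end [ 15.4 -15. ]
scene 189 212 191 209
(191, np.int64(199), np.int64(199)) (196, np.int64(205), np.int64(208)) (201, np.int64(190), np.int64(211)) (206, np.int64(189), np.int64(210)) 
[207.  231.2] [203.8 217.7] [195.6 182.7] base circle u 195.76047224416664 218.34769997659487 vmax 241.4389456691864Traceback (most recent call last):
  File "<stdin>", line 21, in <module>
    return umr_minimum(a, axis, None, out, keepdims, initial, where)
ValueError: zero-size array to reduction operation minimum which has no identity
```

Run:
```python
from h import *
import pickle
st,c0=pickle.load(open("c0.pkl","rb"));s,d=c0["scene"],c0["side"]
from scipy.optimize import least_squares
obs=[]
for n,im,(x0,x1,y0,y1) in [("scene",s,(180,225,175,245)),("side",d,(240,290,200,278))]:
    f=im["frame"].astype(int);m=(f[...,1]-f[...,0]>12)
    m[:, :x0]=0;m[:,x1:]=0;m[:y0]=0;m[y1:]=0
    ys,xs=np.nonzero(m);print(n,xs.min(),xs.max(),ys.min(),ys.max())
    for row in range(ys.min(),ys.max()+1,4):
        r=xs[ys==row];print((row,int(r.min()),int(r.max())) if len(r) else row,end=" ")
    print()
    for P in ([542,-275,0],[542,-275,95],[542,-275,190],[542,-275,300]): print(np.round(proj(im,P),1).tolist(),end=" ")
    a=np.radians(np.arange(0,360,5))
    for z in(5,170):
        C=np.array([proj(im,[542+37.5*np.cos(t),-275+37.5*np.sin(t),z]) for t in a]);print(z,"u",np.round([C[:,0].min(),C[:,0].max()],1),"v",np.round([C[:,1].min(),C[:,1].max()],1))
```

```text
scene 189 217 190 240
(190, 201, 201) (194, 194, 205) (198, 191, 210) (202, 189, 212) (206, 189, 212) (210, 190, 213) (214, 191, 206) (218, 194, 196) 222 226 (230, 217, 217) 234 (238, 200, 200) 
[207.0, 231.2] [203.8, 217.7] [200.3, 202.6] [195.6, 182.7] 5 u [195.6 218.2] v [220.4 240.8]
170 u [188.6 213.5] v [195.1 216.9]
side 253 277 215 274
(215, 262, 264) (219, 262, 270) (223, 259, 271) (227, 255, 275) (231, 253, 277) (235, 253, 277) (239, 253, 276) (243, 253, 276) (247, 256, 274) 251 255 259 263 (267, 254, 254) (271, 256, 271) 
[263.3, 265.0] [264.3, 249.0] [265.3, 230.8] [266.8, 206.3] 5 u [251.3 275.4] v [253.7 275. ]
170 u [251.6 278.6] v [223.8 246.4]
```

Bottle axis confirmed at (542,-275). In the held pose the lens sits at tool ≈ (95.5,-42) with yaw off by 0.2°. Now I turn 38° and shift to the aiming pose.

Emit:
arm_command(
  deltas=[
    [[0.1,0.5,0,0.08,0],[0.1,0.9,0,0.19,0],[0.2,1.4,0,0.3,0],[0.3,1.9,0,0.41,0],[0.3,2.4,0,0.52,0],[0.4,2.8,0,0.6,0],[0.43,3.1,0,0.65,0],[0.43,3.14,0,0.663,0],[0.43,3.14,0,0.663,0],[0.43,3.14,0,0.663,0],[0.43,3.14,0,0.663,0]],
  ],
)

```text
t: 6.72
position: [449.4, -78.5, 244.7]
eef_rot: [[0.243, -0.97, 0.0], [-0.97, -0.243, -0.0], [0.0, -0.0, -1.0]]
contact_force: [-1.0, 0.1, -2.4]
grip_width: 36.1
```

Run:
```python
from h import *
import pickle
st=read_state();c=capture("wrist");s=capture("scene");d=capture("side");pickle.dump((st,c,s,d),open("c3.pkl","wb"))
R=np.array(st["eef_rot"]);p=np.array(st["position"])
print(st["t"],np.round(p,1),np.degrees(np.arctan2(R[1,0],R[0,0])),st["grip_width"],np.round(st["qpos"],1))
lens=p+R@[95.5,-42,149];x=R@[np.cos(.0035),-np.sin(.0035),0];v=np.array([542,-275,95])-lens
print("lens",lens,"along",v@x,"off",v-x*(v@x)); 
for im in(s,d): print(proj(im,lens),proj(im,lens+80*x))
o=np.zeros((576,768,3),np.uint8);o[:384,:512]=c["frame"]
for k,(im,(u,w)) in enumerate([(d,(210,180)),(s,(150,145))]):
    a=cv2.resize(im["frame"][w:w+96,u:u+128],(256 if k==0 else 512,192 if k==0 else 384))
    if k==0:o[384:,:256]=a
    else:o[192:,256:]=a
cv2.imwrite("pics/w3.png",o[...,::-1])
```

```text
6.725 [449.4 -78.5 244.7] -75.94854585124848 36.117665247624046 [-24.7  21.3 108.3  -0.   50.4  51.3]
lens [ 513.35014926 -160.97008671   95.73096227] along 117.57352375560609 off [-0.29521593 -0.07502499 -0.7369587 ]
[225.78806143 190.77957204] [211.02371587 208.84372029]
[244.70626775 220.32252518] [257.85111586 239.42133797]
```

View pics/w3.png

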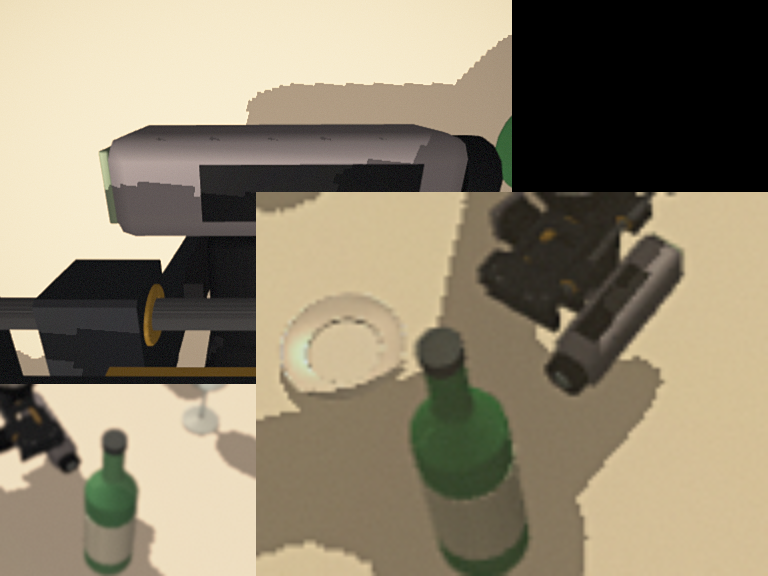

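The wrist view shows the hold unchanged. The lens face is at about (227.5,190.5) in the scene view and (245,219.5) in the side view, both close to prediction. One numeric cross-check follows.

Run:
```python
from h import *
import pickle
st,c,s,d=pickle.load(open("c3.pkl","rb"))
def tri(p,q):
    e1,R1=pose(s);e2,R2=pose(d);d1=R1@ray(s,*p);d2=R2@ray(d,*q)
    t=np.linalg.lstsq(np.c_[d1,-d2],e2-e1,rcond=None)[0];return np.round((e1+d1*t[0]+e2+d2*t[1])/2,1),np.linalg.norm(e1+d1*t[0]-e2-d2*t[1])
print("lens",tri((227.5,190.5),(245,219.5)))
# axis from scene: front face centre vs rear (head) on z=116 top-face panel mid-line: panel ends
f=s["frame"];g=cv2.cvtColor(f,cv2.COLOR_RGB2GRAY)
R=np.array(st["eef_rot"]);p=np.array(st["position"])
for xx,yy,zz in [(-54.5,-42,128),(81.5,-42,128),(81.5,-63,149),(-54.5,-63,149),(95.5,-60,149),(95.5,-24,149),(95.5,-42,131)]:
    q=proj(s,p+R@[xx,yy,zz]);print((xx,yy,zz),"scene",np.round(q,1),"in crop",np.round((q-[150,145])*4+[256,192]))
g0=read_state();print(g0["t"],np.round(g0["position"],2),np.round(g0["dq"],2),g0["grip_width"])
```

```text
lens (array([ 515.3, -155.8,   93.2]), np.float64(1.0746976836855073))
(-54.5, -42, 128) scene [251.9 155.4] in crop [663. 234.]
(81.5, -42, 128) scene [227.9 184.3] in crop [568. 349.]
(81.5, -63, 149) scene [233.6 190.8] in crop [590. 375.]
(-54.5, -63, 149) scene [257.2 161.8] in crop [685. 259.]
(95.5, -60, 149) scene [230.3 193.4] in crop [577. 386.]
(95.5, -24, 149) scene [221.3 188.2] in crop [541. 365.]
(95.5, -42, 131) scene [225.4 187.9] in crop [558. 363.]
6.875 [449.4  -78.56 244.71] [-0.02 -0.02 -0.03  0.1   0.02  0.04] 36.06926107388867
```

```bash
python3 -c "
from plant import *
print(close_job())"
```

```text
the job is handed in; nothing more can be done
None
```

I picked up the thermometer by handle and trigger with a 30 N grip, lifted it about 74 mm and turned it to face the wine bottle. I handed the job in with the arm still and the trigger held in, at 6.9 s of robot time.

**Trigger:** the finger opening read 36.1 mm, against about 37 mm expected when fully squeezed.

**Aim:** from the arm pose, the lens is 117.6 mm from the bottle axis, which is 80 mm from the glass. The line of sight passes within 1 mm of the bottle's mid-point.

**Disagreement:** a hand-picked two-camera check put the lens about 5 mm farther from the glass and 2.5 mm lower. One pixel is about 3 mm there, so I left the pose as it was.

I saw no contact with either bottle, the glasses or the plate. I did not check their positions again by measurement after the move.

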